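Set spring dividers to two pencil lines and hold them for the nut

TASK

Take the spring dividers out of their wooden stand, squeeze the legs against their spring until the points stand exactly as far apart as the two white pencil lines on the walnut sample, and set them gently down on the walnut with one point on each line, feeling for the touch. Finish like that: the program ends while the robot still holds the dividers, squeezed to that gap and with both points resting lightly on their lines, so that I can run the brass nut up to the leg. Leave the caliper, the red pencil, the tin and the brass block where they are.

Things in the scene. Friction and masses are not known exactly. Their poses are not given: they have to be found in the camera images.
- dividers: Steel spring dividers, 0.13 kg: two 140 mm legs under a bow spring, slanting 35 deg. Origin midway between the two knurled finger rollers; z up; x level, toward the points; y across, to the left leg. Points 51 mm ahead and 36 mm below, pivots 61 mm behind and 43 mm above; bow, neck and pommel go on up to x -120, z +87 mm. The screw with the brass nut crosses 29 mm behind, 20 mm above the origin.
- leg_left (a joint): How far each leg is squeezed in (rad; the right leg mirrors it). 0: fully open, points 60 mm apart, 61 mm over the rollers. At q let s = sin(0.18 - q): point gap = 10 + 280 s mm, width over the rollers = 32 + 150 s mm. The spring presses outward with 9 N on each roller when open, 18 N at 30 mm gap.
- leg_right (a joint): The same for the right leg, always equal. Each leg carries a knurled roller, 16 mm across and 24 mm long, its axis at right angles to the leg, 75 mm down the leg from the pivot: the fingers press here from outside, level with the dividers' origin, closing along its y.
- point_left (a point): The point of the left leg, a tip 3 mm thick.
- point_right (a point): The point of the right leg, a tip 3 mm thick.
- divider_stand: Dark wooden stand fixed to the bench, 170 x 112 mm, in which the dividers lean. Origin on the bench below the finger rollers, x toward the points. The points stand on a cross bar (top at z = 10 mm) 51 mm ahead, behind a lip (top 16 mm); the neck lies in the notch of a post 98 mm behind (top 116 mm), the pommel behind the post. The dividers lift straight up out of it.
- walnut: Dark walnut sample stuck to the bench, 100 (x) x 120 (y) x 8 mm. Origin under its middle; top at z = 8 mm.
- line_left: White pencil line on the walnut's top, 70 x 1.4 mm, along the walnut's x, 11 to 19 mm to the left (+y) of its middle. Origin at the line's middle, x along the line.
- line_right: The other white line, parallel to it, 11 to 19 mm to the right of the walnut's middle; so the lines are 22 to 38 mm apart.
- caliper: Bystander: sliding caliper, 235 mm long, lying on the bench near the robot.
- pencil: Bystander: red pencil, 196 mm long, on the bench.
- shim_tin: Bystander: round tin with a red lid, 70 mm across, 29 mm high.
- setup_block: Bystander: brass setup block, 25 x 51 x 25 mm.
Mind the look-alikes: they are no part of the job. Of the things that look like the walnut, the larger one is meant.

How it is judged:
On the way:
1. the dividers are held up clear of their stand (contact force between the fingers and dividers above 4 N and height (world z) of dividers above 0.065 m and contact force between dividers and divider_stand below 0.05 N and contact force between dividers and walnut below 0.05 N), for 0.2 s.
At the end, for the whole second after the job is handed in: Through the last second the fingers squeeze the dividers (over 4 N); both points press on the walnut with 0.2 to 15 N, each within 2.5 mm of its own line and within its length; the rollers stay over 28 mm above the bench; the dividers are at rest and clear of the stand (contact force between the fingers and dividers above 4 N and ((y of point_left in the frame of line_left between -0.0025 and 0.0025 m and x of point_left in the frame of line_left between -0.035 and 0.035 m and y of point_right in the frame of line_right between -0.0025 and 0.0025 m and x of point_right in the frame of line_right between -0.035 and 0.035 m) or (y of point_left in the frame of line_right between -0.0025 and 0.0025 m and x of point_left in the frame of line_right between -0.035 and 0.035 m and y of point_right in the frame of line_left between -0.0025 and 0.0025 m and x of point_right in the frame of line_left between -0.035 and 0.035 m)) and height (world z) of dividers above 0.028 m and height (world z) of each of point_left, point_right below 0.013 m and contact force between dividers and walnut between 0.2 and 15 N and value of joint leg_left above 0.03 rad and contact force between dividers and divider_stand below 0.05 N and linear speed of dividers below 0.01 m/s and velocity of joint leg_left between -0.03 and 0.03 rad/s); the arm keeps its last pose, push and grip.
It fails at once if the points were driven into the walnut with over 25 N (contact force between dividers and walnut above 25 N).
It fails at once if the caliper was moved over 15 mm (distance of caliper from where it was at the start of the episode above 0.015 m).
It fails at once if the red pencil was moved over 15 mm (distance of pencil from where it was at the start of the episode above 0.015 m).
It fails at once if the tin was moved over 15 mm (distance of shim_tin from where it was at the start of the episode above 0.015 m).
It fails at once if the brass block was moved over 15 mm (distance of setup_block from where it was at the start of the episode above 0.015 m).
It also fails if it takes over 35 s, if anything falls off the work surface, if the arm or the gripper's body presses on something with over 40 N, if the wrist force passes 120 N, or if a joint passes its speed limit or range.

ROBOT

A 6-joint arm with a two-finger parallel gripper is mounted at the origin on a cart in front of the work surface, level with it; the furniture and walls round the work are solid. World frame = base frame: x ahead of the robot, y to its left, z up, the work surface at z = 0. Lengths are in m, angles in rad, forces in N, time in s.
With the tool pointing down it reaches from about 0.275 to 0.75 m from the base axis. Payload 10.2 kg.
Tool frame: the origin (TCP) lies midway between the tips of the shut fingers; the grasp point (between the pads) lies 19 mm behind it; z points along the fingers, y is the line along which they close (so a half turn about z gives the same grasp; the last joint's range is limited). The gripper opens to 85 mm and grips with 20 to 120 N. Pads are 22 mm wide; open, the fingers measure 114 mm over their backs; the gripper's body (76 mm by 85 mm) begins 54 mm behind the grasp point. The pads swing forward as they close: fully open they stand 13 mm farther back than shut.
Start: joints at [-1.367, 0.313, 1.498, -0, 1.331, -0.223], TCP at [0.217, -0.478, 0.231] pointing down, gripper open.
Joint ranges: [-2.94, 2.94], [-0.97, 2.17], [0.19, 2.56], [-1.23, 4.37], [0.02, 3.11], [-2.88, 2.88]. Speed limits (rad/s): [2.39, 2.39, 3.01, 3.14, 3.14, 3.14].

INTERFACE

Orientations are given as a rotation vector (axis times angle).
In Python, from station import get_state, grab_frame, job_done gives the robot as it stands.
- The arm moves only by the tool carry_out, never from a script. Its argument "moves" is a list of rows, each a list of 7 numbers: the turn, a rotation vector about the tool's x, y, z in rad, then the shift along the tool's x, y, z in mm, then the opening, from 0 (shut) to 1 (fully open). A call has 1 to 8 rows; each row is the pose to reach, as a shift and turn from the pose commanded when the call began, along the tool's axes at that moment; what a row does not reach only later rows make up. A row lasts 1/12 s, in which the tool goes at most 41.7 mm and 7.16 degrees, less where a joint would pass 70% of its speed; a pose out of reach is approached as far as the arm can. A call with a gripper value outside its range is refused whole. The fingers move at their own pace and stop on an object; "newtons" is the grip in N (left out, the last holds). Time passes only in rows, so rows that repeat a pose let the fingers close. It gives the time, the measured TCP pose, the force, the opening and the grip force at its end, in the units of the state.
- get_state(): the state, without advancing time (a new reading comes with each control period).
- grab_frame(name): name is "scene" or "top" or "wrist"; returns a dict with "color" (480x640x3 uint8, blue, green, red), "camera_matrix" (3x3 intrinsics, pixels), "origin" and "rotation" of the camera in the world. Camera axes: x right, y up, looking along -z (the intrinsics and any distortion apply to the point x, -y, -z); pixel columns grow to the right and rows downward; lengths in m; the calibration is good to about 2 mm. A picture is of the moment at which its call begins. There is no depth.
- job_done(): hands the job in; it is judged then, once.
The state is a dict: "clock": time; "joints": joint angles; "qd": joint speeds; "tau": joint torques, N m; "tool_pos": TCP position; "eef_rot": TCP orientation; "wrist_force": force on the tool from outside, world axes, zero at the start; "wrist_torque": the same for the moment, N m; "grip_width": finger opening in m; "gripper_force": force on a finger pad.
Only numpy, scipy, OpenCV 4.12 (cv2) and the standard library are available. Lean on these libraries where they do the work, as an engineer would, in place of code of your own. Each camera call takes 0.05 s, during which the arm holds its last target. There are 200 camera calls.

## Working session

There is one attempt and no reset: what is moved stays moved. The work goes in short steps, Python scripts to look and compute and a tool call to move; the robot and the scene stay as the last step left them, time stands still between calls to the robot, and variables do not carry over. Pictures are saved under pics/ and viewed, at most 10 in all, crops included, and the job is handed in when it is done.

Besides the shell and the picture viewer there is one more tool, called after ">>>" as a command line: name --pt "numbers of a row" for each row, then --argument value for the rest. carry_out: Moves the arm, as the interface text tells. Its arguments: {"type":"object","properties":{"moves":{"type":"array","items":{"type":"array","items":{"type":"number"}}},"newtons":{"type":"number"}},"required":["moves"]}

```bash
mkdir -p pics; cat > h.py <<'E'
import numpy as np,cv2
from station import get_state,grab_frame,job_done
from scipy.spatial.transform import Rotation as R
def ray(f,u,v):
    K=np.array(f["camera_matrix"]);d=np.linalg.inv(K)@[u,v,1];d=np.array([d[0],-d[1],-d[2]])
    return np.array(f["origin"]),np.array(f["rotation"])@d
def px2z(f,u,v,z):
    o,d=ray(f,u,v);return o+d*(z-o[2])/d[2]
def w2px(f,p):
    c=np.array(f["rotation"]).T@(np.array(p)-f["origin"]);q=np.array(f["camera_matrix"])@[c[0],-c[1],-c[2]];return q[:2]/q[2]
def crop(f,x0,y0,x1,y1,s,name):
    cv2.imwrite("pics/"+name,cv2.resize(f["color"][y0:y1,x0:x1],None,fx=s,fy=s,interpolation=cv2.INTER_CUBIC))
E
python3 - <<'E'
from h import *
import pickle
for n in("top","scene"):
    f=grab_frame(n);pickle.dump(f,open(n+".pkl","wb"));cv2.imwrite(f"pics/{n}0.png",f["color"]);print(n,f["origin"],f["rotation"],f["camera_matrix"])
print(get_state(),[k for k in f])
E
```

```text
top [0.41937982 0.08647283 1.13226275] [ 0.09454334 -0.12564038 -1.57813386] [[588.60454609   0.         325.75595923]
 [  0.         588.60454609 241.72824474]
 [  0.           0.           1.        ]]
scene [0.18846477 0.65307559 0.8076118 ] [ 0.26791706 -0.9820256  -2.4037152 ] [[451.25034437   0.         325.23136554]
 [  0.         451.25034437 235.41983208]
 [  0.           0.           1.        ]]
{'clock': 0.1, 'joints': array([-1.36743006e+00,  3.13393383e-01,  1.49834746e+00,  1.39769258e-05,
        1.33097179e+00, -2.23406132e-01]), 'qd': array([ 0.00163095, -0.00074299, -0.00237063, -0.00049807, -0.00121993,
        0.00183903]), 'tau': array([ 2.63318318e-03, -4.12899041e+01, -2.60144806e+01, -1.60466516e-04,
        3.07041380e-03,  1.12158457e-05]), 'tool_pos': array([ 0.21726011, -0.47769797,  0.23079778]), 'eef_rot': array([-3.06924624e+00, -6.65054427e-01, -3.89359587e-05]), 'wrist_force': array([-0.04005521, -0.20014558,  0.05660074]), 'wrist_torque': array([-0.01023723,  0.02569755,  0.00744584]), 'gripper_force': 0.0, 'grip_width': 0.08508381198093938} ['color', 'camera_matrix', 'origin', 'rotation']
```

View pics/top0.png

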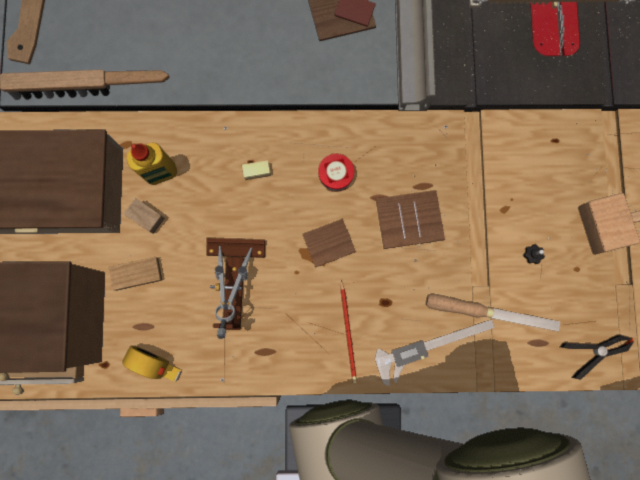

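View pics/scene0.png

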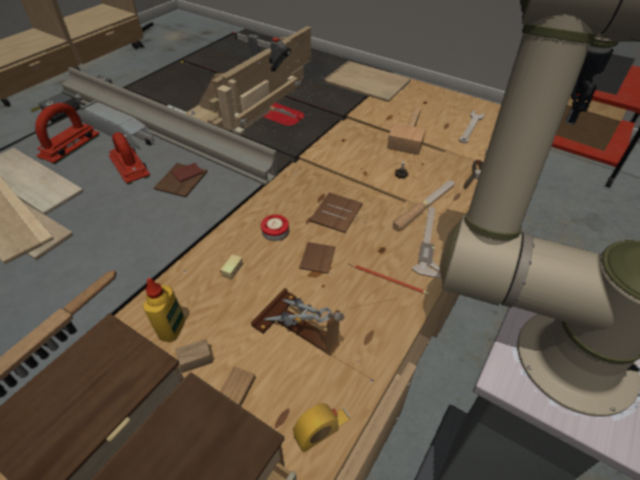

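Top view: the dividers stand at about (233,285) with their points up-image. The candidates for the walnut are the sample with white lines (410,220), the smaller plain piece (328,243) and scraps on the floor (345,15). I choose (410,220), which is larger and has the two lines. The tin is at (337,172), the pencil (348,330), the caliper (430,345) and the block (257,170).

```bash
sed -i 's/np.array(f\["rotation"\])/R.from_rotvec(f["rotation"]).as_matrix()/' h.py
python3 - <<'E'
from h import *
import pickle
f=pickle.load(open("top.pkl","rb"))
a=cv2.resize(f["color"][230:345,195:275],None,fx=5,fy=5,interpolation=cv2.INTER_CUBIC)
b=cv2.resize(f["color"][180:255,370:448],None,fx=5,fy=5,interpolation=cv2.INTER_CUBIC)
c=np.zeros((575,800,3),np.uint8);c[:,:400]=a;c[:375,400:790]=b
cv2.imwrite("pics/c1.png",c)
for n,u,v,z in [("stand",237,285,0),("walnut",410,220,.008),("tin",337,172,.03),("pencil",348,330,0)]:print(n,px2z(f,u,v,z))
E
```

```text
stand [0.49655845 0.23431077 0.        ]
walnut [ 0.6189346  -0.10106583  0.008     ]
tin [0.70992991 0.04053339 0.03      ]
pencil [0.40873351 0.02271844 0.        ]
```

View pics/c1.png

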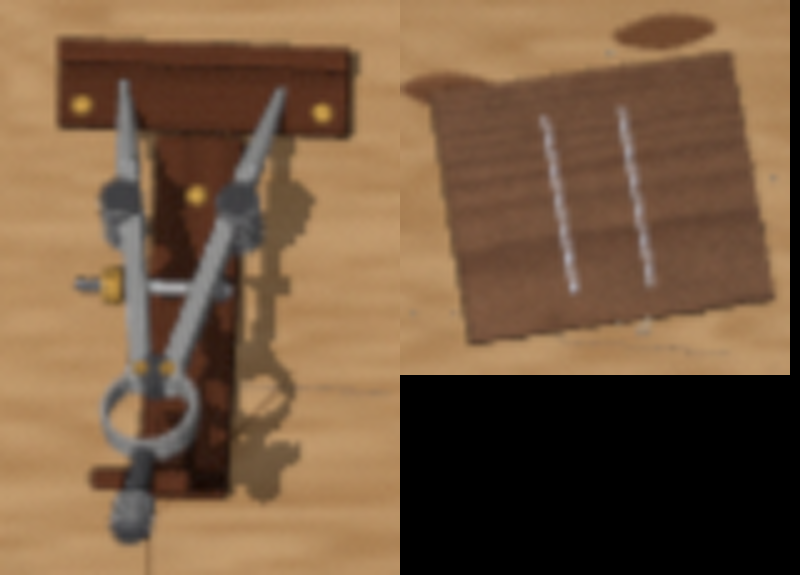

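```bash
python3 - <<'E'
from h import *
import pickle
f=pickle.load(open("top.pkl","rb"))
P=lambda u,v,z,ox,oy:px2z(f,ox+u/5,oy+v/5,z)
pl=P(123,82,.012,195,230);pr=P(281,90,.012,195,230)
m=(pl+pr)/2;d=pl-pr;yaw=np.arctan2(-d[0],d[1]);print("pts",pl,pr,np.linalg.norm(d),"yaw",yaw,"mid",m)
x=np.array([np.cos(yaw),np.sin(yaw),0]);print("origin by points",m-.051*x)
rl=P(120,205,.052,195,230);rr=P(238,205,.052,195,230);print("rollers",(rl+rr)/2,np.linalg.norm(rl-rr))
print("pommel",P(130,515,.133,195,230),"pred",m-.171*x)
L=[P(a-400,b,.008,370,180) for a,b in((544,117),(573,292),(621,108),(650,287))]
for p in L:print(p)
dl=L[0]-L[1]+L[2]-L[3];wy=np.arctan2(dl[1],dl[0]);n=np.array([-np.sin(wy),np.cos(wy),0]);c=sum(L)/4
print("line yaw",wy,"gap",n@(L[0]+L[1]-L[2]-L[3])/2,"mid",c,[np.linalg.norm(L[0]-L[1]),np.linalg.norm(L[2]-L[3])])
C=[P(a-400,b,.008,370,180) for a,b in((430,92),(733,53),(774,297),(470,342))];print("walnut corners mid",sum(C)/4,np.linalg.norm(C[0]-C[1]),np.linalg.norm(C[1]-C[2]))
s=get_state();M=R.from_rotvec(s["eef_rot"]).as_matrix();print(M)
# wrist camera pose in tool
E
```

```text
pts [0.569926   0.26664919 0.012     ] [0.56629075 0.20629612 0.012     ] 0.060462456628994576 yaw -0.060160354527234616 mid [0.56810838 0.23647266 0.012     ]
origin by points [0.51720064 0.23953898 0.012     ]
rollers [0.5188157  0.23910328 0.052     ] 0.04318682714648616
pommel [0.40751232 0.24287345 0.133     ] pred [0.39741773 0.24675387 0.012     ]
[ 0.65199869 -0.08018015  0.008     ]
[ 0.5828685 -0.0894395  0.008    ]
[ 0.65535333 -0.11044834  0.008     ]
[ 0.58456406 -0.11941393  0.008     ]
line yaw 0.12952388276784144 gap 0.030195142263334883 mid [ 0.61869615 -0.09987048  0.008     ] [np.float64(0.06974753579595591), np.float64(0.07135476016165787)]
walnut corners mid [ 0.62080909 -0.10188108  0.008     ] 0.1202866896525591 0.09755588507608236
[[ 9.10307910e-01  4.13931715e-01 -2.12901084e-04]
 [ 4.13931687e-01 -9.10307283e-01  1.09963593e-03]
 [ 2.61368779e-04 -1.08913379e-03 -9.99999373e-01]]
```

```bash
cat >> h.py <<'E'
def rel(pos,yaw,pitch=0):
    s=get_state();M=R.from_rotvec(s["eef_rot"])
    T=R.from_euler("ZY",[yaw,pitch])*R.from_matrix(np.diag([1,-1,-1.]))
    print("turn",np.round((M.inv()*T).as_rotvec(),4),"shift",np.round(M.inv().apply(np.array(pos)-s["tool_pos"])*1000,1))
E
python3 - <<'E'
from h import *
rel([.5175,.2395,.2],-.045)
E
```

```text
turn [-0.0011  0.      0.4718] shift [ 570.2 -528.6   31.5]
```

>>> carry_out --pt "0 0 0.472 570 -529 31 1" --pt "0 0 0.472 570 -529 31 1" --pt "0 0 0.472 570 -529 31 1" --pt "0 0 0.472 570 -529 31 1" --pt "0 0 0.472 570 -529 31 1" --pt "0 0 0.472 570 -529 31 1" --pt "0 0 0.472 570 -529 31 1" --pt "0 0 0.472 570 -529 31 1"

```text
clock: 0.77
tool_pos: [0.3455, -0.1695, 0.218]
eef_rot: [3.141, -0.072, 0.0]
wrist_force: [1.0, -0.1, 0.3]
grip_width: 0.0852
gripper_force: 0.0
```

```bash
python3 - <<'E'
from h import *
s=get_state();print(s["clock"],s["tool_pos"],s["joints"])
rel([.5175,.2395,.2],-.045)
E
```

```text
0.7667 [ 0.34552359 -0.16951171  0.21795279] [-7.63114889e-01  9.11314084e-03  1.89505999e+00  5.69379665e-05
  1.23735908e+00  8.53505324e-01]
turn [-0.     -0.0001 -0.0008] shift [ 153.1 -416.5   18. ]
```

>>> carry_out --pt "0 0 0 153 -416 18 1" --pt "0 0 0 153 -416 18 1" --pt "0 0 0 153 -416 18 1" --pt "0 0 0 153 -416 18 1" --pt "0 0 0 153 -416 18 1" --pt "0 0 0 153 -416 18 1" --pt "0 0 0 153 -416 18 1" --pt "0 0 0 153 -416 18 1"

```text
clock: 1.43
tool_pos: [0.4746, 0.1379, 0.2043]
eef_rot: [3.141, -0.07, -0.0]
wrist_force: [1.1, -1.5, 0.8]
grip_width: 0.0852
gripper_force: 0.0
```

```bash
python3 - <<'E'
from h import *
s=get_state();print(s["clock"],s["tool_pos"],s["joints"])
rel([.5175,.2395,.2],-.045)
E
```

```text
1.4333 [0.47456001 0.13790789 0.20426939] [ 4.52836004e-02  2.68868050e-01  1.62961577e+00 -6.58718596e-05
  1.24338127e+00  1.66087138e+00]
turn [0.0001 0.0003 0.0002] shift [  38.4 -103.4    4.3]
```

>>> carry_out --pt "0 0 0 36 -97 4 1" --pt "0 0 0 36 -97 4 1" --pt "0 0 0 36 -97 4 1" --pt "0 0 0 36 -97 4 1" --pt "0 0 0 36 -97 4 1"

```text
clock: 1.85
tool_pos: [0.5144, 0.2314, 0.1997]
eef_rot: [3.14, -0.068, -0.002]
wrist_force: [-1.5, -0.4, 0.8]
grip_width: 0.0851
gripper_force: 0.0
```

```bash
python3 - <<'E'
from h import *
import pickle
f=grab_frame("wrist");g=grab_frame("top");pickle.dump(f,open("w1.pkl","wb"));s=get_state();print(s["clock"],s["tool_pos"],s["qd"])
rel([.5175,.2395,.2],-.045)
M=R.from_rotvec(s["eef_rot"]);print("cam in tool",M.inv().apply(f["origin"]-s["tool_pos"]),(M.inv()*R.from_rotvec(f["rotation"])).as_matrix().round(3),f["camera_matrix"])
cv2.imwrite("pics/w1.png",f["color"])
for p in([.5175,.2395,.046],[.5175,.2695,.046],[.5175,.2095,.046]):print(w2px(f,p))
E
```

```text
1.95 [0.51445572 0.23009102 0.20038982] [-0.01224543 -0.01174637  0.00428661  0.00176733  0.00051815  0.00240292]
turn [ 0.0004  0.0006 -0.0008] shift [ 2.6 -9.5  0.4]
cam in tool [ 0.07196062 -0.00087635 -0.14310028] [[ 0.003  0.957  0.289]
 [ 1.    -0.002 -0.001]
 [-0.001  0.289 -0.957]] [[432.12281366   0.         324.87796234]
 [  0.         432.12281366 238.10520672]
 [  0.           0.           1.        ]]
[311.98855834 210.18627201]
[269.55826375 211.98359193]
[354.51517219 208.38487206]
```

View pics/w1.png

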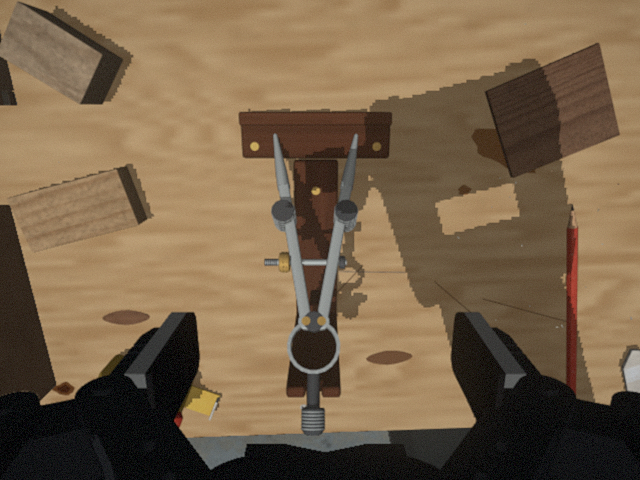

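Wrist view: the rollers' top faces are at (283,210) and (346,210), the points at (276,135) and (356,135), and the pommel at (313,415). Yaw agrees with the tool.

```bash
python3 - <<'E'
from h import *
import pickle
f=pickle.load(open("w1.pkl","rb"))
for u,v,z in((314.5,210,.056),(315,219,.046),(316,135,.012),(313,415,.133),(313,321,.09)):print(px2z(f,u,v,z))
a,b=px2z(f,276,135,.012),px2z(f,356,135,.012);d=a-b;print(np.linalg.norm(d),np.arctan2(-d[0],d[1]))
rel([.517,.238,.05],-.045)
E
```

```text
[0.51987442 0.23738739 0.056     ]
[0.51100644 0.23769668 0.046     ]
[0.56699439 0.23487116 0.012     ]
[0.41592722 0.2417757  0.133     ]
[0.45390247 0.24092311 0.09      ]
0.0597897753134142 -0.04318966680701745
turn [ 0.0004  0.0006 -0.0008] shift [  2.3  -8.1 150.4]
```

>>> carry_out --pt "0 0 0 2 -7 30 1" --pt "0 0 0 2 -7 60 1" --pt "0 0 0 2 -7 90 1" --pt "0 0 0 2 -7 110 1" --pt "0 0 0 2 -7 110 1" --pt "0 0 0 2 -7 110 1"

```text
clock: 2.45
tool_pos: [0.517, 0.2368, 0.0909]
eef_rot: [3.141, -0.073, -0.001]
wrist_force: [0.3, 0.7, -0.0]
grip_width: 0.0855
gripper_force: 0.0
```

```bash
python3 - <<'E'
from h import *
s=get_state();print(s["tool_pos"],s["wrist_force"]);rel([.516,.2375,.024],-.044)
E
```

```text
[0.5169936  0.23681981 0.09086758] [ 0.28174748  0.72769269 -0.03577649]
turn [ 0.0003  0.0008 -0.0025] shift [-1.  -0.7 66.9]
```

>>> carry_out --pt "0 0 0 -1 -1 20 1" --pt "0 0 0 -1 -1 40 1" --pt "0 0 0 -1 -1 60 1" --pt "0 0 0 -1 -1 67 1" --pt "0 0 0 -1 -1 67 1" --pt "0 0 0 -1 -1 67 1"

```text
clock: 2.95
tool_pos: [0.517, 0.2388, 0.0252]
eef_rot: [-3.14, 0.072, -0.003]
wrist_force: [0.0, 0.5, 0.4]
grip_width: 0.0853
gripper_force: 0.0
```

```bash
python3 - <<'E'
from h import *
s=get_state();print(s["tool_pos"],s["wrist_force"]);rel([.516,.2375,.024],-.044)
f=grab_frame("wrist");cv2.imwrite("pics/w2.png",f["color"])
E
```

```text
[0.51703166 0.23877515 0.02522689] [0.04849165 0.49051772 0.36389398]
turn [-0.0006 -0.0022 -0.0015] shift [-1.   1.3  1.2]
```

View pics/w2.png

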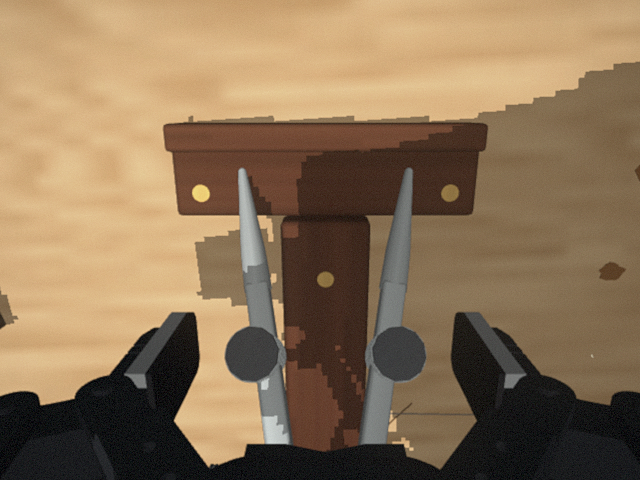

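Fingers straddle the rollers symmetrically: pads at columns 197 and 452, rollers at 253 and 398.

>>> carry_out --pt "0 0 0 0 0 0 0.66" --pt "0 0 0 0 0 0 0.66" --pt "0 0 0 0 0 0 0.66" --pt "0 0 0 0 0 0 0.66" --pt "0 0 0 0 0 0 0.66" --pt "0 0 0 0 0 0 0.66" --newtons 40

```text
clock: 3.5
tool_pos: [0.5168, 0.2389, 0.0245]
eef_rot: [-3.14, 0.071, -0.003]
wrist_force: [-0.4, -0.2, 5.8]
grip_width: 0.0568
gripper_force: 9.9
```

>>> carry_out --pt "0 0 0 0 0 -1 0.6" --pt "0 0 0 0 0 -2 0.55" --pt "0 0 0 0 0 -3 0.52" --pt "0 0 0 0 0 -3 0.52" --pt "0 0 0 0 0 -3 0.52" --pt "0 0 0 0 0 -3 0.52"

```text
clock: 4.0
tool_pos: [0.5163, 0.2388, 0.0268]
eef_rot: [-3.141, 0.071, -0.001]
wrist_force: [2.1, 0.0, 4.4]
grip_width: 0.0447
gripper_force: 16.6
```

>>> carry_out --pt "0 0 0 0 0 -5 0.52" --pt "0 0 0 0 0 -15 0.52" --pt "0 0 0 0 0 -35 0.52" --pt "0 0 0 0 0 -60 0.52" --pt "0 0 0 0 0 -85 0.52" --pt "0 0 0 0 0 -110 0.52" --pt "0 0 0 0 0 -110 0.52" --pt "0 0 0 0 0 -110 0.52"

```text
clock: 4.67
tool_pos: [0.516, 0.2389, 0.1376]
eef_rot: [-3.14, 0.071, -0.002]
wrist_force: [-0.6, -0.9, -1.9]
grip_width: 0.0446
gripper_force: 16.4
```

```bash
python3 - <<'E'
from h import *
import pickle
s=get_state();print(s["tool_pos"],s["wrist_force"],s["wrist_torque"],s["grip_width"])
f=grab_frame("wrist");cv2.imwrite("pics/w3.png",f["color"]);pickle.dump((f,get_state()),open("w3.pkl","wb"))
rel([.61,-.1,.1],.13)
E
```

```text
[0.51603052 0.2389106  0.13757782] [-0.57637099 -0.86679785 -1.89558809] [ 0.02468522 -0.07195093  0.0237244 ] 0.044590278190775226
turn [ 0.0002  0.0013 -0.1751] shift [109.8 334.1  36.1]
```

View pics/w3.png

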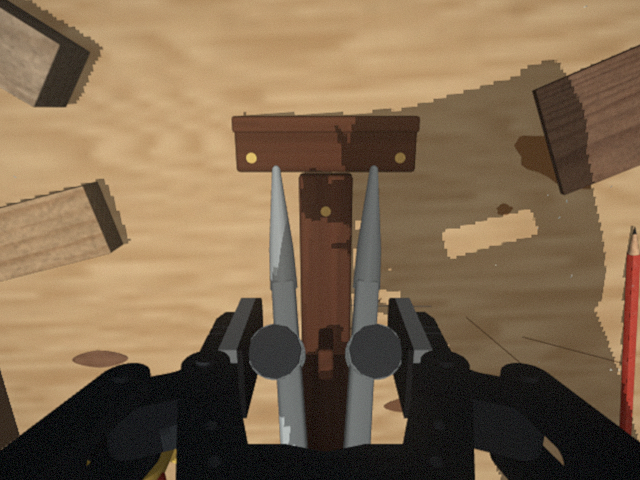

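Dividers are held level, as in the stand: points at (276,168) and (374,168), rollers at row 351.

```bash
python3 - <<'E'
from h import *
import pickle
f,s=pickle.load(open("w3.pkl","rb"));M=R.from_rotvec(s["eef_rot"]);t=s["tool_pos"]
for dz in(.0155,.018):
    a,b=[px2z(f,u,168.,t[2]-dz+.0) for u in(276,374)]
    print(M.inv().apply(a-t),M.inv().apply(b-t),np.linalg.norm(a-b))
x=np.array([np.cos(.13),np.sin(.13),0]);rel(np.array([.6187,-.0999,.075])-.051*x,.13)
E
```

```text
[ 0.05128674 -0.01760899  0.01542794] [0.05130106 0.01870543 0.01543902] 0.03631442204924845
[ 0.05096226 -0.01789106  0.01792828] [0.0509768  0.01898779 0.01793953] 0.036878858599499485
turn [ 0.0002  0.0013 -0.1751] shift [ 68.3 342.5  61.2]
```

>>> carry_out --pt "0 0 -0.175 68 342 10 0.52" --pt "0 0 -0.175 68 342 10 0.52" --pt "0 0 -0.175 68 342 10 0.52" --pt "0 0 -0.175 68 342 10 0.52" --pt "0 0 -0.175 68 342 10 0.52" --pt "0 0 -0.175 68 342 10 0.52" --pt "0 0 -0.175 68 342 10 0.52" --pt "0 0 -0.175 68 342 10 0.52"

```text
clock: 5.38
tool_pos: [0.5647, -0.0888, 0.1255]
eef_rot: [-3.133, -0.203, 0.005]
wrist_force: [1.3, 0.3, -1.5]
grip_width: 0.0447
gripper_force: 16.5
```

```bash
python3 - <<'E'
from h import *
s=get_state();print(s["clock"],s["tool_pos"],s["wrist_force"])
x=np.array([np.cos(.13),np.sin(.13),0]);rel(np.array([.6187,-.0999,.075])-.051*x,.13)
E
```

```text
5.3833 [ 0.56471675 -0.08882075  0.12548239] [ 1.27624352  0.30166999 -1.45907689]
turn [-0.0018  0.003  -0.0003] shift [ 1.2 18.1 50.4]
```

>>> carry_out --pt "0 0 0 1 12 20 0.52" --pt "0 0 0 1 12 40 0.52" --pt "0 0 0 1 12 50 0.52" --pt "0 0 0 1 12 50 0.52" --pt "0 0 0 1 12 50 0.52" --pt "0 0 0 1 12 50 0.52"

```text
clock: 5.88
tool_pos: [0.5686, -0.0983, 0.0779]
eef_rot: [3.135, 0.205, 0.001]
wrist_force: [0.2, 0.4, -1.1]
grip_width: 0.0448
gripper_force: 16.5
```

```bash
python3 - <<'E'
from h import *
import pickle
f=grab_frame("wrist");s=get_state();print(s["tool_pos"],s["wrist_force"],s["grip_width"])
pickle.dump((f,s),open("w4.pkl","wb"));crop(f,180,60,500,300,2.5,"w4.png")
x=np.array([np.cos(.13),np.sin(.13),0]);rel(np.array([.6187,-.0999,.075])-.051*x,.13)
E
```

```text
[ 0.56874063 -0.09841069  0.07811909] [-0.25692606 -0.35192105 -1.36266669] 0.044899642030217186
turn [ 0.0007 -0.0013  0.0008] shift [-1.7  7.9  3.1]
```

View pics/w4.png

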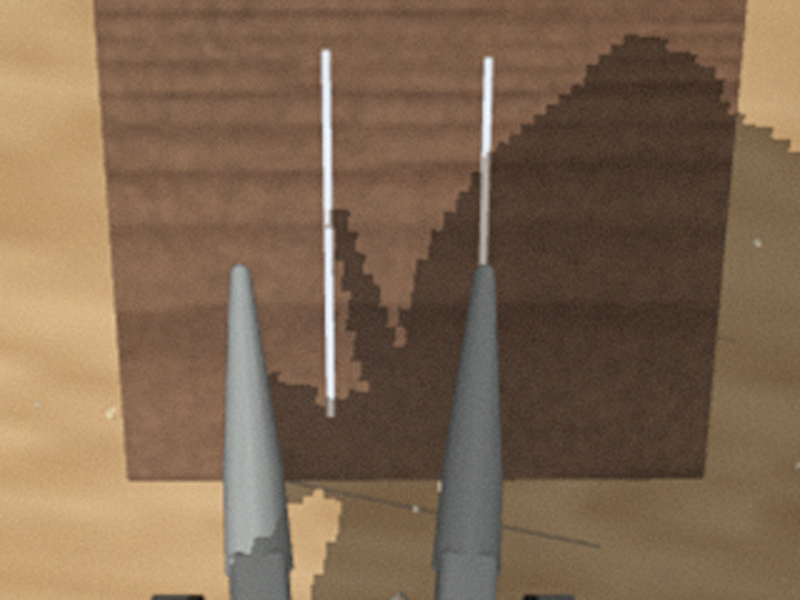

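```bash
python3 - <<'E'
from h import *
import pickle
f,s=pickle.load(open("w4.pkl","rb"));M=R.from_rotvec(s["eef_rot"]);t=s["tool_pos"]
P=lambda u,v,z:M.inv().apply(px2z(f,180+u/2.5,60+v/2.5,z)-t)*1e3
L=[P(*q,.008) for q in((326,50),(331,413),(489,58),(483.5,262))]
for l in L:print("line",l.round(1))
for dz in(.015,.017):print("tips",P(239,270,t[2]-dz).round(1),P(485,270,t[2]-dz).round(1))
dy=L[1]-L[0];print("yaw in tool",dy[1]/dy[0],(L[3]-L[2])[1]/(L[3]-L[2])[0])
for p in((.5,),):pass
C=[P(*q,.008) for q in((128,478),(704,478))];print("walnut near edge",C)
E
```

```text
line [84.2 -6.4 70.2]
line [14.3 -6.  70.1]
line [82.8 24.  70.2]
line [45.  24.2 70.2]
tips [ 50.7 -17.7  15.1] [50.7 18.3 15.1]
tips [ 50.5 -17.9  17.1] [50.5 18.5 17.1]
yaw in tool -0.005458853320374599 -0.005600099097553984
walnut near edge [array([  0.22277346, -48.4684377 ,  70.08551332]), array([ 0.24605926, 71.63108735, 70.16967727])]
```

Points at crop (239,270) and (485,270), lines at (330,·) and (484,·). The line gap is 30.4 mm and the point gap about 36 mm. I'll squeeze to 0.485, shift +9 mm in y and lower.

>>> carry_out --pt "0 0 0 -1 3 4 0.5" --pt "0 0 0 -1 6 12 0.485" --pt "0 0 0 -1 9 22 0.485" --pt "0 0 0 -1 9 32 0.485" --pt "0 0 0 -1 9 40 0.485" --pt "0 0 0 -1 9 40 0.485" --pt "0 0 0 -1 9 40 0.485" --pt "0 0 0 -1 9 40 0.485"

```text
clock: 6.6
tool_pos: [0.5686, -0.1079, 0.0373]
eef_rot: [3.135, 0.204, 0.001]
wrist_force: [0.0, 0.3, -1.3]
grip_width: 0.0419
gripper_force: 18.3
```

```bash
python3 - <<'E'
from h import *
import pickle
f=grab_frame("wrist");s=get_state();print(s["tool_pos"],s["wrist_force"],s["grip_width"])
pickle.dump((f,s),open("w5.pkl","wb"));crop(f,220,60,420,210,4,"w5.png")
E
```

```text
[ 0.5687281  -0.10795317  0.03750371] [-0.52429025 -1.05197577 -1.15573686] 0.04228290819274
```

View pics/w5.png

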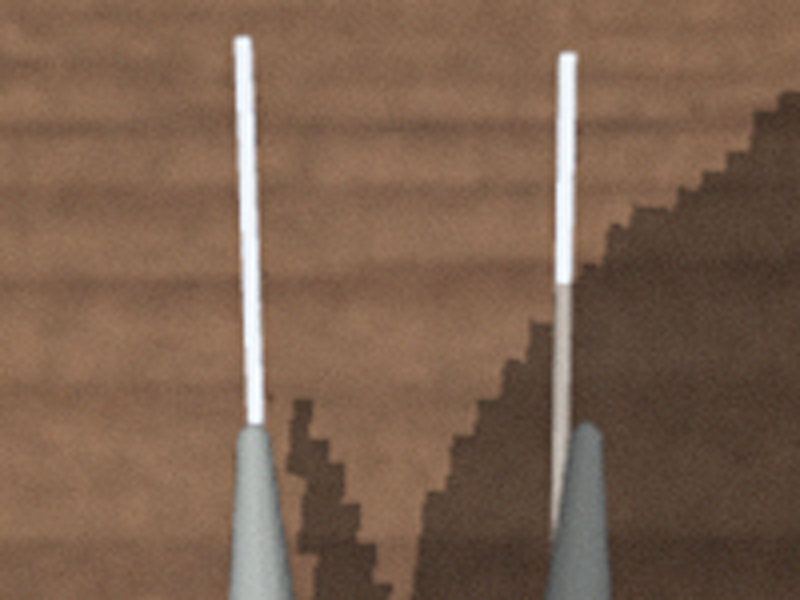

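```bash
python3 - <<'E'
from h import *
import pickle
f,s=pickle.load(open("w5.pkl","rb"));M=R.from_rotvec(s["eef_rot"]);t=s["tool_pos"]
P=lambda u,v,z:M.inv().apply(px2z(f,220+u/4,60+v/4,z)-t)*1e3
for q in((243,38),(256,422),(568,54),(556,500)):print("line",P(*q,.008).round(1))
for dz in(.0155,.017):print("tips",P(254.5,434,t[2]-dz).round(1),P(587,434,t[2]-dz).round(1))
rel(t,.13)
E
```

```text
line [ 85.6 -16.1  29.6]
line [ 49.8 -15.9  29.5]
line [84.2 14.3 29.6]
line [42.  14.2 29.5]
tips [ 50.5 -14.7  15.5] [50.5 15.8 15.5]
tips [ 50.3 -14.9  17. ] [50.3 15.9 17. ]
turn [ 0.0004 -0.0007 -0.0001] shift [0. 0. 0.]
```

>>> carry_out --pt "0 0 0 0 -1.4 2 0.485" --pt "0 0 0 0 -1.4 5 0.485" --pt "0 0 0 0 -1.4 7 0.485" --pt "0 0 0 0 -1.4 9 0.485" --pt "0 0 0 0 -1.4 9 0.485" --pt "0 0 0 0 -1.4 9 0.485"

```text
clock: 7.15
tool_pos: [0.5682, -0.1065, 0.028]
eef_rot: [-3.135, -0.204, 0.0]
wrist_force: [-0.3, -0.0, -1.5]
grip_width: 0.0419
gripper_force: 18.3
```

>>> carry_out --pt "0 0 0 0 0 0.5 0.485" --pt "0 0 0 0 0 1 0.485" --pt "0 0 0 0 0 1 0.485"

```text
clock: 7.4
tool_pos: [0.5682, -0.1066, 0.0271]
eef_rot: [3.135, 0.204, 0.0]
wrist_force: [0.5, -0.3, -1.3]
grip_width: 0.0418
gripper_force: 18.3
```

>>> carry_out --pt "0 0 0 0 0 0.5 0.485" --pt "0 0 0 0 0 1 0.485" --pt "0 0 0 0 0 1 0.485"

```text
clock: 7.65
tool_pos: [0.5682, -0.1065, 0.026]
eef_rot: [-3.135, -0.204, 0.0]
wrist_force: [0.4, -0.9, -2.6]
grip_width: 0.0416
gripper_force: 18.3
```

>>> carry_out --pt "0 0 0 0 0 0.5 0.485" --pt "0 0 0 0 0 0.5 0.485" --pt "0 0 0 0 0 0.5 0.485"

```text
clock: 7.9
tool_pos: [0.5683, -0.1065, 0.0256]
eef_rot: [3.135, 0.204, 0.0]
wrist_force: [-0.4, -0.8, -1.6]
grip_width: 0.042
gripper_force: 18.3
```

>>> carry_out --pt "0 0 0 0 0 0.5 0.485" --pt "0 0 0 0 0 0.5 0.485" --pt "0 0 0 0 0 0.5 0.485"

```text
clock: 8.15
tool_pos: [0.5683, -0.1065, 0.0251]
eef_rot: [3.135, 0.204, 0.0]
wrist_force: [0.3, 0.4, 0.1]
grip_width: 0.0416
gripper_force: 18.2
```

>>> carry_out --pt "0 0 0 0 0 0.5 0.485" --pt "0 0 0 0 0 0.5 0.485" --pt "0 0 0 0 0 0.5 0.485"

```text
clock: 8.4
tool_pos: [0.5682, -0.1066, 0.0247]
eef_rot: [3.135, 0.204, -0.0]
wrist_force: [-1.4, 0.2, 0.5]
grip_width: 0.0419
gripper_force: 18.2
```

```bash
python3 - <<'E'
from h import *
import pickle
F=[];Q=[]
for i in range(10):
    f=grab_frame("wrist");s=get_state();F.append(s["wrist_force"]);Q.append(s["wrist_torque"])
print(s["clock"],np.mean(F,0),np.std(F,0),np.mean(Q,0),s["tool_pos"],s["grip_width"])
pickle.dump((f,s),open("w6.pkl","wb"));crop(f,220,60,420,210,4,"w6.png")
E
```

```text
8.9 [-1.49709556  0.06967469  0.61627274] [0.3969317  0.53329759 0.49578461] [-0.00399773  0.07530826  0.01042534] [ 0.56824336 -0.10654134  0.02459303] 0.04205123557390289
```

View pics/w6.png

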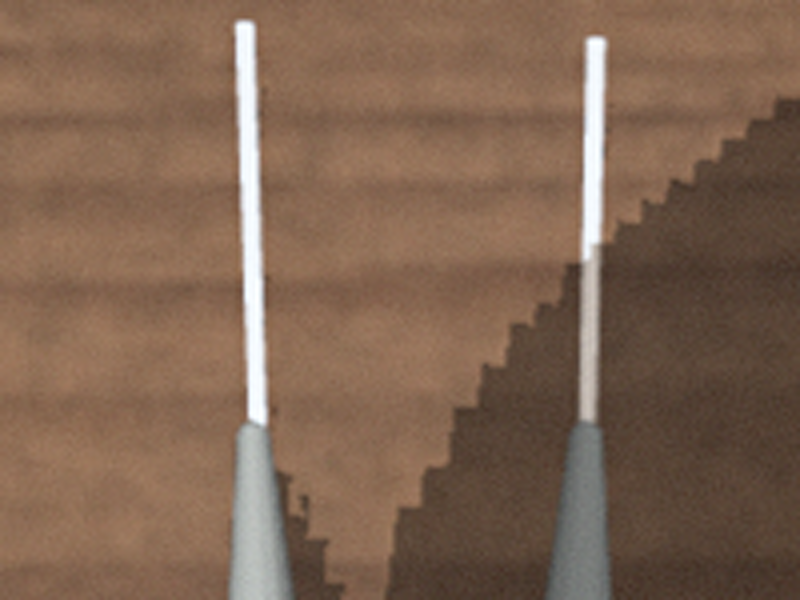

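Both points are on their lines: tips at (254,428) and (587,428), lines at 257 and 588. The walnut carries about 2 N. I'll press a touch more, settle, then hand in.

>>> carry_out --pt "0 0 0 0 0 0.2 0.485" --pt "0 0 0 0 0 0.4 0.485" --pt "0 0 0 0 0 0.4 0.485" --pt "0 0 0 0 0 0.4 0.485" --pt "0 0 0 0 0 0.4 0.485" --pt "0 0 0 0 0 0.4 0.485" --pt "0 0 0 0 0 0.4 0.485" --pt "0 0 0 0 0 0.4 0.485"

```text
clock: 9.57
tool_pos: [0.5682, -0.1065, 0.0242]
eef_rot: [3.135, 0.204, -0.0]
wrist_force: [-2.2, 0.5, 1.0]
grip_width: 0.042
gripper_force: 18.1
```

```bash
python3 - <<'E'
from h import *
F=[]
for i in range(6):
    f=grab_frame("wrist");s=get_state();F.append(s["wrist_force"])
m=np.mean(F,0);print(m,s["qd"].round(3),s["gripper_force"])
if 0.3<m[2]<6: print(job_done())
E
```

```text
[-2.57902244 -0.25117164  2.00949226] [-0.001 -0.001  0.001  0.    -0.001 -0.   ] 18.127682358026505
the job is handed in; nothing more can be done
None
```

I handed the job in with the dividers still held and squeezed to about 30 mm, and both points resting on their walnut lines at about 3.5 N in total; the hand-in returned no verdict.

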